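# Stand camera housings in the kitting tray, lugs all one way

## Robot

A 7-joint arm with a two-finger parallel gripper is mounted at the origin on the work surface. World frame = base frame: x ahead of the robot, y to its left, z up, the work surface at z = 0. Lengths are in m, angles in rad, forces in N, time in s.
With the tool pointing down it reaches from about 0.425 to 1.025 m from the base axis. Payload 3.6 kg.
Tool frame: the origin (TCP) lies midway between the tips of the shut fingers; the grasp point (between the pads) lies 19 mm behind it; z points along the fingers, y is the line along which they close (so a half turn about z gives the same grasp; the last joint's range is limited). The gripper opens to 85 mm and grips with 20 to 120 N. Pads are 22 mm wide; open, the fingers measure 114 mm over their backs; the gripper's body (76 mm by 85 mm) begins 54 mm behind the grasp point. The pads swing forward as they close: fully open they stand 13 mm farther back than shut.
Start: joints at [-1.377, 0.591, 0.048, 1.609, -0.033, 0.943, -0.034], TCP at [0.206, 0.695, 0.231] pointing down, gripper open.
Joint ranges: [-2.69, 2.69], [-0.47, 2.24], [-1.27, 1.36], [0.19, 2.51], [-1.53, 4.68], [0.08, 2.07], [-3.09, 3.09]. Speed limits (rad/s): [2.57, 2.57, 3.14, 3.14, 3.14, 3.14, 3.14].

## Interface

Orientations are given as [roll, pitch, yaw] about the fixed x, y, z axes, in that order (R = Rz(yaw) Ry(pitch) Rx(roll)).
In Python, from plant import ctrl, eyes gives the robot as it stands. The module is installed in compiled form; this text tells all that it offers.
- The arm moves only by the shell command python3 -m creep 'ROWS' [FORCE]. ROWS is JSON, a list that holds one entry, the list of rows, each a list of 5 numbers: the opening, from 0 (shut) to 1 (fully open), then the shift along the tool's x, y, z in m, then the turn about the tool's z in rad. In form: [[[grip, dx, dy, dz, roll], ...]]. A call has 1 to 10 rows; each row shifts and turns the commanded pose from where the row before left it, along the tool's axes as they then stand; what a row does not reach is not made up. A row lasts 1/12 s, in which the tool goes at most 41.7 mm and 7.16 degrees, less where a joint would pass 70% of its speed; a pose out of reach is approached as far as the arm can. A call with a gripper value outside its range is refused whole. The fingers move at their own pace and stop on an object; FORCE is the grip in N (left out, the last holds). Time passes only in rows, so rows that do not move let the fingers close. It gives the time, the measured TCP pose, the force, the opening and the grip force at its end, in the units of the state.
- ctrl.observe(): the state, without advancing time (a new reading comes with each control period).
- eyes.read_camera(name): name is "scene" or "top"; returns a dict with "frame" (480x640x3 uint8, red, green, blue), "fx", "fy", "cx", "cy" (pixels), "D" ([k1, k2, p1, p2, k3] as OpenCV has them; the pictures are not rectified), "R" (3x3) and "t" (3): a world point X has camera coordinates R X + t. Camera axes: x right, y down, z forward; pixel columns grow to the right and rows downward; lengths in m; the calibration is good to about 2 mm. A picture is of the moment at which its call begins. There is no depth.
- ctrl.close_job(): hands the job in; it is judged then, once.
The state is a dict: "clock": time; "joint_positions": joint angles; "qd": joint speeds; "joint_torque": joint torques, N m; "ee_pos": TCP position; "eef_rot": TCP orientation; "contact_force": force on the tool from outside, world axes, zero at the start; "wrist_torque": the same for the moment, N m; "opening": opening from 0.0 (shut) to 1.0 (fully open); "finger_force": force on a finger pad.
Only numpy, scipy, OpenCV 4.12 (cv2) and the standard library are available. Lean on these libraries where they do the work, as an engineer would, in place of code of your own. Each camera call takes 0.05 s, during which the arm holds its last target. There are 200 camera calls.

## Task

Fill the two empty pockets of the blue kitting tray with the two camera housings lying on the bench: each must stand upright on its closed rear end, mouth up, fully down on the pocket floor with its bracket lug through the gap in the pocket wall, just like the housing that is already in the tray. Lower them in gently rather than dropping them, and leave the finished housing, the screw bin, the bezel frame and the screwdriver where they are.

Things in the scene. Friction and masses are not known exactly. Their poses are not given: they have to be found in the camera images.
- housing_a: White square-section camera housing, 60 x 60 x 120 mm long, about 240 g (varies), walls 4 mm. Rear end closed and flat; mouth open, black gasket rim. A lug sticks out of one side near the rear. Origin: on the tube axis at mid-length; z runs along the tube to the mouth, x points to the lug side. Starts lying loose on the bench, lug up.
- housing_b: White square-section camera housing, 60 x 60 x 120 mm long, about 240 g (varies), walls 4 mm. Rear end closed and flat; mouth open, black gasket rim. A lug sticks out of one side near the rear. Origin: on the tube axis at mid-length; z runs along the tube to the mouth, x points to the lug side. Starts lying loose on the bench with the lug sticking out sideways.
- housing_a_lug (a point): Outer tip of the bracket lug of housing_a, 50 mm from the tube axis, 34 mm from the rear face. The lug is a 30 x 32 mm flange 5 mm thick with a 24 mm round boss; it sticks out 20 mm and spans 18 to 50 mm from the rear face.
- housing_b_lug (a point): Outer tip of the bracket lug of housing_b, 50 mm from the tube axis, 34 mm from the rear face. The lug is a 30 x 32 mm flange 5 mm thick with a 24 mm round boss; it sticks out 20 mm and spans 18 to 50 mm from the rear face.
- tray: Blue tray, fixed, 88 x 276 mm, three pockets in a row along its y axis, 92 mm apart, each 72 x 72 mm inside, 20 mm webs between. Walls reach 45 mm above the bench, floor 4 mm thick. In the +x side wall each pocket has a 42 mm wide gap for the lug, from floor to top. Origin: at bench height under the centre of the middle pocket.
- pocket0 (a point): Centre of the floor of the empty end pocket (the tray's +y end); x axis points to the pocket's lug gap, z up.
- pocket1 (a point): Centre of the floor of the empty middle pocket; x axis points to the pocket's lug gap, z up.
- housing_done: A third, identical housing (same frame), already standing correctly in the third pocket (the tray's -y end), loose with some 6 mm of play; bystander.
- screw_bin: Grey open bin of screws, 100 x 150 mm and 55 mm high, loose; origin under its centre; bystander.
- bezels: Black square bezel frame, 66 x 66 mm, 10 mm high, loose; origin under its centre; bystander.
- driver: Screwdriver lying on the bench, 180 mm long along its x axis, loose; bystander.
Not all that is in view belongs to the job. Leave any green, orange or purple look-alike of the housing_b alone.

How it is judged:
At the end, for the whole second after the job is handed in: Each of the two housings stands in an empty pocket of its own: rear face within 5 mm of the floor, mid-point within 12 mm of the pocket centre seen from above, upright within 7 degrees, mouth up, lug tip over 36 mm from the pocket centre towards the gap; released and at rest (((horizontal distance between housing_a and pocket0 below 0.012 m and z of housing_a in the frame of pocket0 below 0.065 m and x of housing_a_lug in the frame of pocket0 above 0.036 m) or (horizontal distance between housing_a and pocket1 below 0.012 m and z of housing_a in the frame of pocket1 below 0.065 m and x of housing_a_lug in the frame of pocket1 above 0.036 m)) and angle between each of housing_a, housing_b's own z axis and vertical below 0.12 rad and linear speed of each of housing_a, housing_b below 0.02 m/s and angular speed of each of housing_a, housing_b below 0.2 rad/s and ((horizontal distance between housing_b and pocket0 below 0.012 m and z of housing_b in the frame of pocket0 below 0.065 m and x of housing_b_lug in the frame of pocket0 above 0.036 m) or (horizontal distance between housing_b and pocket1 below 0.012 m and z of housing_b in the frame of pocket1 below 0.065 m and x of housing_b_lug in the frame of pocket1 above 0.036 m))); the robot touches nothing.
It fails at once if a housing is dropped into the tray (moving faster than 0.45 m/s within 40 mm of its place) (((distance between housing_a and pocket0 below 0.1 m or distance between housing_a and pocket1 below 0.1 m) and linear speed of housing_a above 0.45 m/s) or ((distance between housing_b and pocket0 below 0.1 m or distance between housing_b and pocket1 below 0.1 m) and linear speed of housing_b above 0.45 m/s)).
It fails at once if the finished housing is shifted by more than 20 mm or tipped (distance of housing_done from where it was at the start of the episode above 0.02 m or angle between housing_done's own z axis and vertical above 0.25 rad).
It fails at once if the bin, bezel frame or screwdriver is moved by more than 30 mm (distance of any of screw_bin, bezels, driver from where it was at the start of the episode above 0.03 m).
It also fails if it takes over 72 s, if anything falls off the work surface, if the arm or the gripper's body presses on something with over 40 N, if the wrist force passes 120 N, or if a joint passes its speed limit or range.

## Working session

There is one attempt and no reset: what is moved stays moved. The work goes in short steps, Python scripts to look and compute and a shell command to move; the robot and the scene stay as the last step left them, time stands still between calls to the robot, and variables do not carry over. Pictures are saved under pics/ and viewed, at most 10 in all, crops included, and the job is handed in when it is done.

```bash
mkdir -p pics; cat > h.py <<'E'
import numpy as np,cv2
from plant import ctrl,eyes
def cam(n):
    c=eyes.read_camera(n);c['K']=np.array([[c['fx'],0,c['cx']],[0,c['fy'],c['cy']],[0,0,1.]]);c['D']=np.array(c['D'],float);c['R']=np.array(c['R']);c['t']=np.array(c['t']);return c
def save(c,f): cv2.imwrite(f,c['frame'][:,:,::-1])
def ray(c,uv):
    p=cv2.undistortPoints(np.array(uv,float).reshape(-1,1,2),c['K'],c['D']).reshape(-1,2)
    d=np.c_[p,np.ones(len(p))]@c['R'];return -c['R'].T@c['t'],d
def onz(c,uv,z):
    o,d=ray(c,uv);return o+d*((z-o[2])/d[:,2])[:,None]
def proj(c,X): return cv2.projectPoints(np.array(X,float).reshape(-1,1,3),cv2.Rodrigues(c['R'])[0],c['t'],c['K'],c['D'])[0].reshape(-1,2)
E
python3 - <<'E'
from h import *
for n in('scene','top'):
    c=cam(n);save(c,f'pics/{n}0.png');print(n,-c['R'].T@c['t'],c['R'][2],c['fx'])
print(ctrl.observe())
E
```

```text
scene [ 1.29721919 -0.75712615  1.10340123] [-0.49225699  0.51445183 -0.70215552] 611.6612662711638
top [ 0.41515295 -0.01255545  1.16322689] [ 0.12688634 -0.00168165 -0.99191584] 557.1897696523374
{'clock': 0.1, 'joint_positions': array([-1.37649904,  0.59202904,  0.04826427,  1.60971808, -0.03329674,
        0.94273502, -0.03370891]), 'qd': array([-0.00142564, -0.00172959, -0.00018495, -0.00197209, -0.0004937 ,
        0.00025997,  0.00124624]), 'joint_torque': array([ 4.25560967e-03, -5.49994683e+01,  1.55346461e+00, -1.98823839e+01,
        9.76683892e-03,  3.86167550e-03,  6.89848605e-06]), 'ee_pos': array([0.20553401, 0.69445231, 0.23024402]), 'eef_rot': array([-3.13950919e+00,  9.66748406e-05,  2.85390137e+00]), 'contact_force': array([-0.18551089, -0.06591072,  0.01752459]), 'wrist_torque': array([ 0.03783795, -0.03070663, -0.00531036]), 'finger_force': 0.0, 'opening': 1.0027900043119962}
```

View pics/scene0.png

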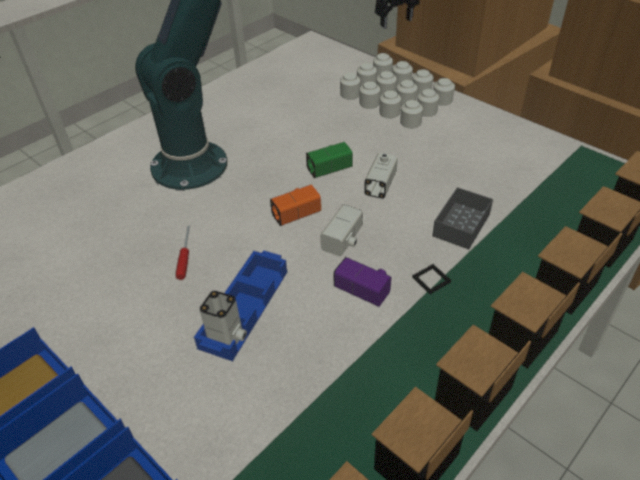

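View pics/top0.png

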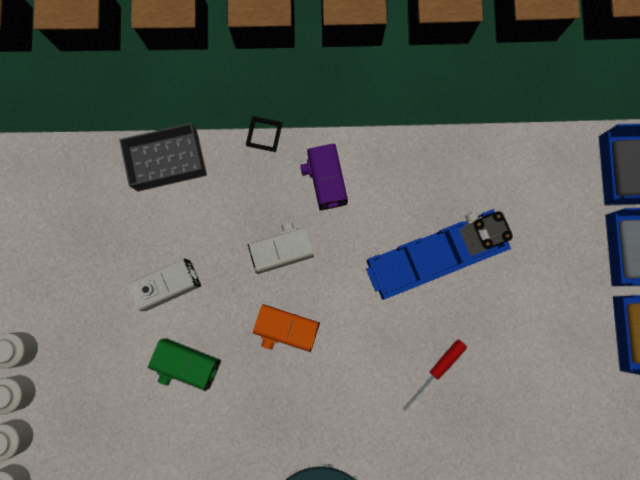

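The top view shows a at (165,285), lug up and mouth at its right end. b is at (281,250), lug at (290,228), mouth at the left. The tray runs from (375,275) to (505,230), with its gaps facing up (+x). I'll zoom in for corners.

```bash
python3 - <<'E'
from h import *
c=cam('top');f=c['frame'][:,:,::-1].copy()
def z(x0,y0,w,h,s):
    g=cv2.resize(f[y0:y0+h,x0:x0+w],None,fx=s,fy=s,interpolation=cv2.INTER_CUBIC)
    g=cv2.convertScaleAbs(g,alpha=1.15)
    for x in range(x0-x0%10+10,x0+w,10): cv2.line(g,((x-x0)*s,0),((x-x0)*s,6 if x%50 else 14),(0,0,255),1)
    for y in range(y0-y0%10+10,y0+h,10): cv2.line(g,(0,(y-y0)*s),(6 if y%50 else 14,(y-y0)*s),(0,0,255),1)
    return g
cv2.imwrite('pics/z1.png',z(122,215,200,100,4)); cv2.imwrite('pics/z2.png',z(360,200,160,105,5))
hsv=cv2.cvtColor(f,cv2.COLOR_BGR2HSV)
m=cv2.inRange(hsv,(100,120,50),(130,255,255));m[:,:350]=0;m[:,540:]=0
k=max(cv2.findContours(m,0,1)[0],key=cv2.contourArea);h=cv2.convexHull(k)
print('tray',cv2.approxPolyDP(h,3,True).reshape(-1,2).tolist())
for n,(x,y) in dict(a=(175,285),b=(275,252)).items(): print(n,hsv[y-1:y+2,x-1:x+2].reshape(-1,3).mean(0))
print('bench',hsv[320:330,200:210].reshape(-1,3).mean(0),hsv[225:235,220:230].reshape(-1,3).mean(0))
m=cv2.inRange(hsv,(25,0,90),(120,40,255))
m=cv2.morphologyEx(m,cv2.MORPH_OPEN,np.ones((5,5)))
for k in cv2.findContours(m,0,1)[0]:
    if 800<cv2.contourArea(k)<4000: r=cv2.minAreaRect(k);print(r,np.round(cv2.boxPoints(r)).tolist())
E
```

```text
tray [[510, 248], [385, 298], [375, 290], [367, 271], [369, 258], [465, 221], [507, 241]]
a [ 29.88888889  11.33333333 146.77777778]
b [ 30.44444444  11.66666667 140.66666667]
bench [ 13.92  18.76 147.18] [ 14.14  19.09 147.63]
```

View pics/z1.png

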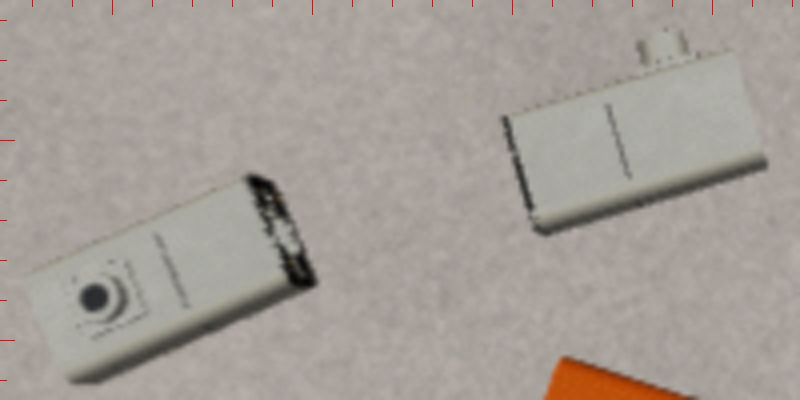

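View pics/z2.png

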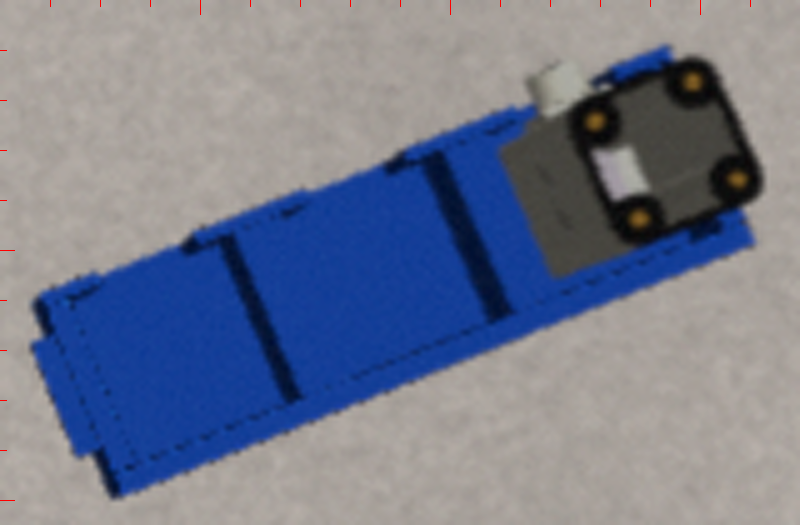

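The zooms give a's top corners at about (129,284), (184,259), (196,284), (139,307). b's are at (248,244), (306,228), (314,253), (256,270). The tray's +x edge runs (368,260)–(494,210) and its -x edge (383,299)–(511,248).

```bash
python3 - <<'E'
from h import *
c=cam('top');s=cam('scene');save(s,'pics/s1.png')
def A(l,z): return onz(c,np.array(l)/4+[122,215],z)[:,:2]
def T(l,z): return onz(c,np.array(l)/5+[360,200],z)[:,:2]
d=lambda p,q:np.linalg.norm(p-q)
P={}
for n,l in dict(a=[(28,275),(248,176),(295,281),(70,368)],b=[(735,52),(503,117),(533,219),(762,150)]).items():
    p=A(l,.06) # rearfar mouthfar mouthnear rearnear
    print(n,'ctr',p.mean(0).round(4),'sides',[round(d(p[i],p[(i+1)%4]),4) for i in range(4)])
    v=p[1]+p[2]-p[0]-p[3];print('  mouth dir deg',np.degrees(np.arctan2(v[1],v[0])), [np.degrees(np.arctan2(*(w[::-1]))).round(1) for w in (p[1]-p[0],p[2]-p[3])])
# lug b tip, boss a
print('boss a',A([(95,297)],.08), 'lug b',A([(660,32)],.03))
e=T([(38,300),(668,48)],.045);w=T([(115,495),(755,242)],0.0);w2=T([(135,468),(690,235)],.045)
for q in (e,w,w2): v=q[0]-q[1];print('edge',q.round(4).tolist(),np.degrees(np.arctan2(v[1],v[0])).round(2),np.linalg.norm(v).round(4))
v=e[0]-e[1];y=v/np.linalg.norm(v);x=np.array([y[1],-y[0]])
print('width',(e[0]-w[0])@x,(e[0]-w2[0])@x,'yaw x',np.degrees(np.arctan2(x[1],x[0])))
g=T([(100,275),(188,243),(306,193),(389,162),(533,107),(600,78)],.045);print('gap edges along y',((g-g[0])@y*1000).round(1),'across',((g-e[0])@x*1000).round(1))
c1=(g[2]+g[3])/2-.044*x;print('pocket1',c1,'pocket0',c1+.092*y,'ends',((e-c1)@y).round(4))
print('top of done housing (z .124)',T([(575,80),(710,60),(755,200),(625,245)],.124).mean(0),c1-.092*y)
E
```

```text
a ctr [0.4755 0.3014] sides [np.float64(0.1168), np.float64(0.0576), np.float64(0.1164), np.float64(0.0507)]
  mouth dir deg -68.27883829321011 [np.float64(-66.6), np.float64(-70.0)]
b ctr [0.5398 0.0679] sides [np.float64(0.12), np.float64(0.0533), np.float64(0.1184), np.float64(0.0511)]
  mouth dir deg 105.05390948411622 [np.float64(104.5), np.float64(105.6)]
boss a [[0.46439943 0.32706261]] lug b [[0.59581182 0.05572407]]
edge [[0.5144, -0.1063], [0.6114, -0.365]] 110.55 0.2763
edge [[0.4366, -0.1393], [0.5362, -0.4102]] 110.18 0.2887
edge [[0.4463, -0.1428], [0.5349, -0.3691]] 111.38 0.2431
width 0.08445900847478732 0.0765872672476 yaw x 20.55223499411935
gap edges along y [   0.   -37.9  -90.  -126.1 -188.9 -218.8] across [ 0.1 -1.2 -0.1 -0.9 -1.9 -1.1]
pocket1 [ 0.52012159 -0.24841174] pocket0 [ 0.48782396 -0.16226731] ends [ 0.1351 -0.1412]
top of done housing (z .124) [ 0.56023483 -0.33712621] [ 0.55241921 -0.33455618]
```

```bash
cat >> h.py <<'E'
def rel(x,y,z,psi):
    "tool-axis shift (mm) from the current pose, and roll (rad) to reach yaw psi deg; shift valid before the roll, and after it"
    s=ctrl.observe();p=np.array(s['ee_pos']);q=s['eef_rot'][2];d=np.array([x,y,z])-p
    for n,a in(('before',q),('after',np.radians(psi))):
        print(n,(1000*np.array([np.cos(a)*d[0]+np.sin(a)*d[1],np.sin(a)*d[0]-np.cos(a)*d[1],-d[2]])).round(1))
    print('roll',round(float((q-np.radians(psi)+np.pi)%(2*np.pi)-np.pi),3),'tcp',p.round(4),'psi',np.degrees(q).round(1),'t',s['clock'],'open',s['opening'],s['finger_force'])
E
python3 -m creep '[[[1,-0.028,-0.024,0,0],[1,-0.028,-0.024,0,0],[1,-0.028,-0.024,0,0],[1,-0.028,-0.024,0,0],[1,-0.028,-0.024,0,0],[1,-0.028,-0.024,0,0],[1,-0.028,-0.024,0,0],[1,-0.028,-0.024,0,0],[1,-0.028,-0.024,0,0],[1,-0.028,-0.024,0,0]]]'
python3 -m creep '[[[1,0,0,0,0.12],[1,0,0,0,0.12],[1,0,0,0,0.12],[1,0,0,0,0.12],[1,0,0,0,0.12],[1,0,0,0,0.12],[1,0,0,0,0.12],[1,0,0,0,0.06],[1,0,0,0,0]]]'
python3 -c "
from h import *
rel(.486,.2675,.10,111.7)"
```

```text
clock: 1.08
ee_pos: [0.4069, 0.384, 0.2315]
eef_rot: [3.141, 0.0, 2.854]
contact_force: [0.9, -0.2, 1.3]
opening: 1.0
finger_force: 0.0
clock: 1.83
ee_pos: [0.406, 0.3857, 0.2313]
eef_rot: [3.142, 0.0, 1.953]
contact_force: [-0.0, -0.8, 0.2]
opening: 1.001
finger_force: 0.0
before [-139.5   30.1  131.3]
after [-139.4   30.6  131.3]
roll 0.004 tcp [0.406  0.3857 0.2313] psi 111.9 t 1.8333 open 1.0013940317918026 0.0
```

```bash
python3 -m creep '[[[1,-0.035,0.0075,0,0],[1,-0.035,0.0075,0,0],[1,-0.035,0.0075,0,0],[1,-0.0345,0.0075,0,0],[1,0,0,0.03,0],[1,0,0,0.03,0],[1,0,0,0.03,0],[1,0,0,0.03,0],[1,0,0,0.011,0],[1,0,0,0,0]]]'
python3 -m creep '[[[1,0,0,0.03,0],[1,0,0,0.03,0],[1,0,0,0.025,0],[1,0,0,0.008,0],[1,0,0,0,0]]]'
python3 -c "
from h import *
rel(.486,.2675,.007,111.7);save(cam('scene'),'pics/s2.png')
f=cv2.imread('pics/s2.png');cv2.imwrite('pics/s2z.png',cv2.resize(f[100:260,280:480],None,fx=3,fy=3))"
```

```text
clock: 2.67
ee_pos: [0.4843, 0.2665, 0.0979]
eef_rot: [-3.136, 0.001, 1.955]
contact_force: [-0.4, 0.4, 0.6]
opening: 1.0
finger_force: 0.0
clock: 3.08
ee_pos: [0.486, 0.2674, 0.0069]
eef_rot: [-3.14, 0.0, 1.954]
contact_force: [0.2, -0.2, 0.2]
opening: 1.0
finger_force: 0.0
before [ 0.1  0.  -0.1]
after [ 0.1  0.  -0.1]
roll 0.005 tcp [0.486  0.2674 0.0069] psi 112.0 t 3.0833 open 1.000198026947068 0.0
```

View pics/s2z.png

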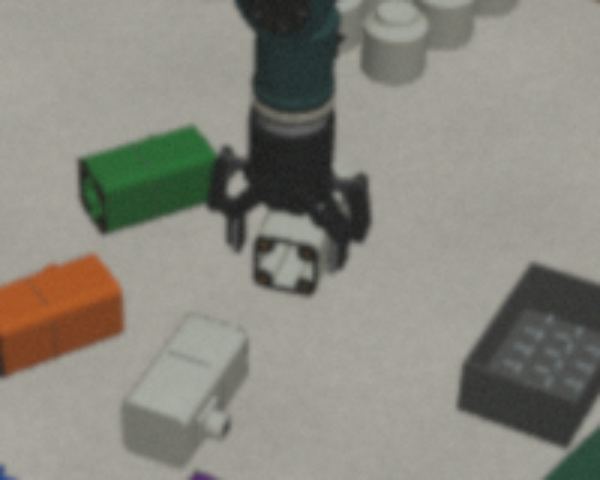

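The fingers straddle a near its mouth (open mouth at crop (288,265)). I'll close gently and test whether it pivots.

```bash
python3 -m creep '[[[0,0,0,0,0],[0,0,0,0,0],[0,0,0,0,0],[0,0,0,0,0],[0,0,0,0,0],[0,0,0,0,0],[0,0,0,0,0]]]' 20
python3 -m creep '[[[0,0.001,0,-0.006,0],[0,0.001,0,-0.006,0],[0,0.002,0,-0.006,0],[0,0.002,0,-0.006,0],[0,0.002,0,-0.006,0],[0,0,0,0,0],[0,0,0,0,0],[0,0,0,0,0]]]'
python3 -c "
from h import *
save(cam('scene'),'pics/s3.png')
f=cv2.imread('pics/s3.png');cv2.imwrite('pics/s3z.png',cv2.resize(f[100:260,280:480],None,fx=3,fy=3))"
```

```text
clock: 3.72
ee_pos: [0.4882, 0.2684, 0.0094]
eef_rot: [3.137, -0.001, 1.954]
contact_force: [0.9, 0.1, 7.1]
opening: 0.703
finger_force: 21.8
clock: 4.38
ee_pos: [0.4829, 0.2748, 0.0373]
eef_rot: [-3.141, 0.0, 1.954]
contact_force: [0.2, -0.4, -2.6]
opening: 0.7
finger_force: 22.6
```

View pics/s3z.png

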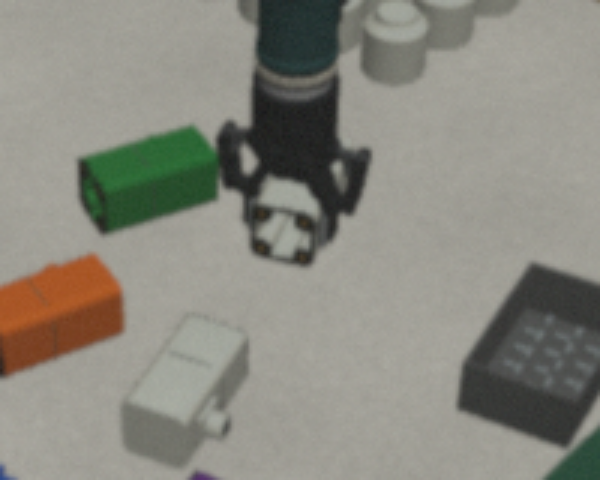

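The housing lifts flat because pad friction holds it. I'll check the moment before changing the grip.

```bash
python3 -c "
from h import *
s=ctrl.observe();print(s['contact_force'],s['wrist_torque']);a=s['eef_rot'][2]
print('about tool y',s['wrist_torque']@[np.sin(a),-np.cos(a),0])"
python3 -m creep '[[[0,0,0,-0.04,0],[0,0,0,0.04,0],[0,0,0,-0.04,0],[0,0,0,0.04,0],[0,0,0,-0.04,0],[0,0,0,0.04,0],[0,0,0,0,0],[0,0,0,0,0]]]'
python3 -c "
from h import *
s=ctrl.observe();print(s['contact_force'],s['wrist_torque']);a=s['eef_rot'][2]
print('about tool y',s['wrist_torque']@[np.sin(a),-np.cos(a),0])"

```

```text
[ 0.41383315  1.0045385  -2.63850174] [-0.12814913 -0.02113003 -0.02814631]
about tool y -0.1267607043796557
clock: 5.1
ee_pos: [0.4814, 0.2735, 0.0347]
eef_rot: [-3.135, 0.001, 1.954]
contact_force: [-0.5, 0.6, -2.1]
opening: 0.701
finger_force: 24.9
[-0.51909966  0.5703405  -2.11710256] [-0.02615643 -0.04532848 -0.00314122]
about tool y -0.04119264585364769
```

```bash
cat >> h.py <<'E'
def tq(n=6):
    L=[]
    for i in range(n):
        c=cam('scene');s=ctrl.observe();a=s['eef_rot'][2];L.append([s['wrist_torque']@[np.sin(a),-np.cos(a),0],s['contact_force'][2]])
    L=np.array(L);print('torque',L.mean(0).round(3),'sd',L.std(0).round(3),'t',s['clock']);return c
E
python3 -c "
from h import *
c=tq(8);save(c,'pics/s4.png')
a=cv2.imread('pics/s3.png');b=cv2.imread('pics/s4.png')
g=np.hstack([cv2.resize(x[130:210,330:410],None,fx=5,fy=5,interpolation=cv2.INTER_CUBIC) for x in(a,b)]);cv2.imwrite('pics/cmp.png',g)"
```

```text
torque [-0.11  -2.433] sd [0.04  0.456] t 5.5
```

View pics/cmp.png

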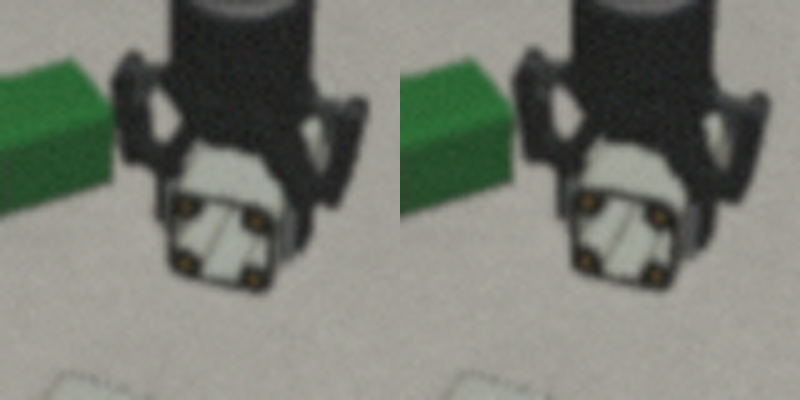

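The mouth rim stays level (crop centre (222,240)), so the jerks did nothing. I'll set it down and regrip on the mouth's upper corner, giving a small contact patch and a longer gravity arm, so it swings down.

```bash
python3 -m creep '[[[0,0,0,0.012,0],[0,0,0,0.01,0],[0,0,0,0.002,0],[0,0,0,0,0],[1,0,0,0,0],[1,0,0,0,0],[1,0,0,0,0],[1,0,0,0,0],[1,-0.025,0,-0.016,0],[1,0,0,0,0]]]'
python3 -m creep '[[[0,0,0,0,0],[0,0,0,0,0],[0,0,0,0,0],[0,0,0,0,0],[0,0,0,0,0],[0,0,0,0,0]]]' 20
python3 -m creep '[[[0,0.002,0,-0.01,0],[0,0.002,0,-0.01,0],[0,0.002,0,-0.01,0],[0,0.003,0,-0.01,0],[0,0.003,0,-0.01,0],[0,0,0,0,0],[0,0,0,0,0],[0,0,0,0,0],[0,0,0,0,0]]]'
python3 -c "
from h import *
c=tq(8);save(c,'pics/s5.png');b=cam('top');save(b,'pics/t5.png')
g=np.hstack([cv2.resize(x['frame'][v:v+80,u:u+80,::-1],None,fx=5,fy=5,interpolation=cv2.INTER_CUBIC) for x,u,v in((c,330,130),(b,120,230))]);cv2.imwrite('pics/cmp2.png',g)"
```

```text
clock: 6.33
ee_pos: [0.4951, 0.2479, 0.0311]
eef_rot: [3.138, 0.003, 1.949]
contact_force: [1.4, -0.9, -0.5]
opening: 0.998
finger_force: 0.0
clock: 6.83
ee_pos: [0.4922, 0.2521, 0.0295]
eef_rot: [-3.141, -0.0, 1.954]
contact_force: [-1.1, -1.6, 5.1]
opening: 0.694
finger_force: 20.9
clock: 7.58
ee_pos: [0.4876, 0.2624, 0.0789]
eef_rot: [-3.141, 0.0, 1.954]
contact_force: [0.7, 0.1, -2.6]
opening: 0.699
finger_force: 23.0
torque [-0.146 -2.823] sd [0.027 0.336] t 7.9833
```

View pics/cmp2.png

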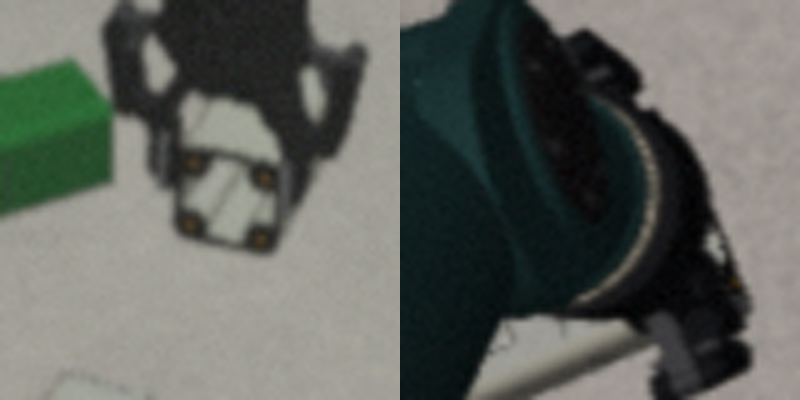

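Torque grew to about 0.15 N·m but the mouth rim (crop (228,200)) stays level, so friction is too high for gravity alone. New plan: carry it flat to the fixed tray and push the lower part of the rear face against the solid +x wall segment at web 0/1. Moving in an arc about that wall corner should force the mouth up.

```bash
python3 -m creep '[[[0,0,0,-0.025,0],[0,0,0,-0.025,0],[0,0,0,-0.025,0],[0,0,0,-0.025,-0.12],[0,0,0,0,-0.12],[0,0,0,0,-0.12],[0,0,0,0,-0.12],[0,0,0,0,-0.12],[0,0,0,0,-0.12],[0,0,0,0,-0.12]]]' 30
python3 -m creep '[[[0,0,0,0,-0.12],[0,0,0,0,-0.12],[0,0,0,0,-0.12],[0,0,0,0,-0.12],[0,0,0,0,-0.12],[0,0,0,0,-0.105],[0,0,0,0,0]]]'
python3 -c "
from h import *
rel(.693,-.1345,.18,200.5)"
```

```text
clock: 8.87
ee_pos: [0.4879, 0.2625, 0.1793]
eef_rot: [-3.142, 0.0, 2.8]
contact_force: [-0.6, 0.8, -2.7]
opening: 0.69
finger_force: 37.6
clock: 9.45
ee_pos: [0.4881, 0.2623, 0.1793]
eef_rot: [3.141, 0.0, -2.783]
contact_force: [0.0, 0.0, -2.9]
opening: 0.693
finger_force: 37.6
before [ -52.8 -443.4   -0.7]
after [ -53.  -443.4   -0.7]
roll 0.0 tcp [0.4881 0.2623 0.1793] psi -159.5 t 9.45 open 0.6927379757095341 37.63736754655838
```

```bash
python3 -m creep '[[[0,-0.0053,-0.037,0,0],[0,-0.0053,-0.037,0,0],[0,-0.0053,-0.037,0,0],[0,-0.0053,-0.037,0,0],[0,-0.0053,-0.037,0,0],[0,-0.0053,-0.037,0,0],[0,-0.0053,-0.037,0,0],[0,-0.0053,-0.037,0,0],[0,-0.0053,-0.037,0,0],[0,-0.0053,-0.037,0,0]]]'
python3 -m creep '[[[0,0,-0.037,0,0],[0,0,-0.036,0,0],[0,0,0,0.03,0],[0,0,0,0.03,0],[0,0,0,0.03,0],[0,0,0,0.026,0],[0,0,0,0,0],[0,0,0,0,0]]]' 20
python3 -c "
from h import *
rel(.6557,-.1485,.0625,200.5);b=cam('top');save(b,'pics/t6.png');s=cam('scene');save(s,'pics/s6.png')
h=np.hstack([cv2.resize(x['frame'][v:v+120,u:u+120,::-1],None,fx=3,fy=3,interpolation=cv2.INTER_CUBIC) for x,u,v in((s,200,210),(b,340,130))]);cv2.imwrite('pics/v6.png',h)
"
```

```text
clock: 10.28
ee_pos: [0.6675, -0.0671, 0.1791]
eef_rot: [3.141, -0.0, -2.788]
contact_force: [0.4, -0.4, -2.4]
opening: 0.687
finger_force: 37.6
clock: 10.95
ee_pos: [0.691, -0.1335, 0.0616]
eef_rot: [3.14, -0.004, -2.786]
contact_force: [0.1, -0.0, -2.0]
opening: 0.692
finger_force: 37.7
before [38.3 -1.8 -0.9]
after [38.3 -1.7 -0.9]
roll -0.002 tcp [ 0.691  -0.1335  0.0616] psi -159.6 t 10.95 open 0.6918893111699876 37.701881155371666
```

View pics/v6.png

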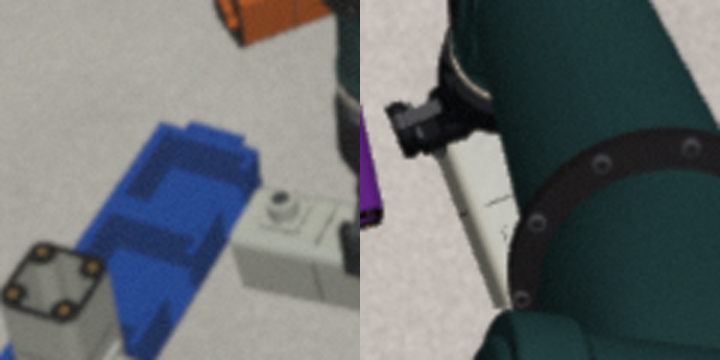

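The housing is flat with its rear face (left crop (245,245)) squarely facing the tray's +x wall. Now I'll approach until contact.

```bash
python3 -m creep '[[[0,0.012,0,0,0],[0,0.012,0,0,0],[0,0,0,0,0],[0,0,0,0,0]]]' 20
python3 -m creep '[[[0,0.005,0,0,0],[0,0.005,0,0,0],[0,0,0,0,0],[0,0,0,0,0]]]'
python3 -m creep '[[[0,0.005,0,0,0],[0,0.003,0,0,0],[0,0,0,0,0],[0,0,0,0,0]]]'
```

```text
clock: 11.38
ee_pos: [0.6699, -0.1434, 0.0648]
eef_rot: [-3.14, 0.001, -2.786]
contact_force: [0.3, -0.4, -2.8]
opening: 0.689
finger_force: 37.7
clock: 11.72
ee_pos: [0.6604, -0.1459, 0.0633]
eef_rot: [-3.142, -0.0, -2.785]
contact_force: [-0.1, 0.8, -2.8]
opening: 0.689
finger_force: 37.7
clock: 12.05
ee_pos: [0.658, -0.1464, 0.0649]
eef_rot: [-3.14, 0.01, -2.783]
contact_force: [4.5, 2.6, -1.9]
opening: 0.696
finger_force: 37.8
```

```bash
python3 -m creep '[[[0,0.003,0,-0.003,0],[0,0.003,0,-0.004,0],[0,0.003,0,-0.005,0],[0,0.003,0,-0.005,0],[0,0,0,0,0]]]'
python3 -c "
from h import *
s=ctrl.observe();a=s['eef_rot'][2];print(s['wrist_torque']@[np.sin(a),-np.cos(a),0])"
```

```text
clock: 12.47
ee_pos: [0.6491, -0.15, 0.0836]
eef_rot: [-3.138, 0.015, -2.783]
contact_force: [6.6, 3.3, -0.1]
opening: 0.69
finger_force: 39.4
-1.8421817196484818
```

```bash
cat >> h.py <<'E'
def boss(name,d=.119,s=.025,tag=None):
    "compare predicted boss-hole pixel vs tilt with dark spots found in the scene view"
    c=cam('scene');o=ctrl.observe();a=o['eef_rot'][2];m=-np.array([np.cos(a),np.sin(a),0]);Z=np.array([0,0,1.])
    G=np.array(o['ee_pos'])+.027*Z;P=[]
    for f in range(0,100,10):
        r=np.radians(f);A=m*np.cos(r)+Z*np.sin(r);U=-m*np.sin(r)+Z*np.cos(r);P.append(proj(c,G-(d-.034)*A+(.050-s)*U)[0])
    P=np.array(P);print('pred',P.round(0).astype(int).tolist())
    g=cv2.cvtColor(c['frame'],cv2.COLOR_RGB2GRAY);x0,y0=(P.min(0)-12).astype(int);x1,y1=(P.max(0)+12).astype(int)
    b=cv2.morphologyEx(g,cv2.MORPH_BLACKHAT,np.ones((9,9)));b=b*(c['frame'].max(2).astype(int)-c['frame'].min(2)<40)
    b=cv2.GaussianBlur(b.astype(np.float32),(5,5),0)
    L=[]
    for y in range(y0,y1):
        for x in range(x0,x1):
            if b[y,x]==b[y-3:y+4,x-3:x+4].max() and b[y,x]>15:L.append((int(b[y,x]),x,y))
    print('dark',sorted(L)[::-1][:8]);save(c,f'pics/{name}.png')
E
python3 -c "
from h import *
boss('s7')"
```

```text
pred [[275, 259], [274, 264], [275, 268], [276, 273], [279, 278], [282, 283], [287, 288], [291, 292], [297, 296], [303, 299]]
dark [(75, 313, 298), (67, 307, 275), (47, 304, 293), (46, 273, 269), (36, 291, 275), (36, 284, 267), (24, 272, 275), (21, 268, 301)]
```

```bash
python3 -m creep '[[[0,0.0045,0,-0.006,0],[0,0.005,0,-0.006,0],[0,0.005,0,-0.006,0],[0,0.005,0,-0.005,0],[0,0.006,0,-0.005,0],[0,0,0,0,0]]]'
python3 -c "
from h import *
boss('s8')
c=cam('scene');a=np.radians(200.4);m=-np.array([np.cos(a),np.sin(a),0]);print('s6 check pred0, seen (293,276):',proj(c,np.array([.691,-.1335,.0616+.027])-.085*m+[0,0,.025]))"
```

```text
clock: 13.02
ee_pos: [0.6255, -0.159, 0.1124]
eef_rot: [-3.138, 0.016, -2.783]
contact_force: [6.3, 4.0, 3.3]
opening: 0.691
finger_force: 41.9
pred [[263, 247], [263, 252], [263, 257], [265, 262], [268, 267], [271, 272], [275, 276], [280, 281], [286, 285], [292, 288]]
dark [(68, 295, 263), (46, 292, 280), (34, 296, 272), (34, 279, 262), (32, 288, 258), (25, 274, 266), (18, 268, 299)]
s6 check pred0, seen (293,276): [[294.51259128 271.20691298]]
```

```bash
python3 -m creep '[[[0,0.007,0,-0.006,0],[0,0.007,0,-0.005,0],[0,0.007,0,-0.004,0],[0,0.008,0,-0.004,0],[0,0.008,0,-0.003,0],[0,0.008,0,-0.003,0],[0,0,0,0,0]]]'
python3 -c "
from h import *
boss('s9')"
python3 -m creep '[[[0,0.008,0,-0.002,0],[0,0.008,0,-0.002,0],[0,0.008,0,-0.001,0],[0,0.008,0,-0.001,0],[0,0,0,0,0]]]'
python3 -c "
from h import *
boss('s10')"
```

```text
clock: 13.7
ee_pos: [0.5816, -0.1755, 0.1372]
eef_rot: [-3.138, 0.013, -2.784]
contact_force: [5.0, 4.0, 7.0]
opening: 0.693
finger_force: 43.0
pred [[243, 234], [242, 238], [243, 243], [245, 248], [248, 254], [251, 259], [256, 263], [261, 268], [266, 272], [272, 275]]
dark [(72, 273, 248), (45, 271, 266), (34, 266, 243), (32, 279, 260), (20, 256, 263), (19, 257, 246)]
clock: 14.17
ee_pos: [0.5488, -0.1879, 0.142]
eef_rot: [-3.139, 0.007, -2.784]
contact_force: [2.6, 4.0, 8.0]
opening: 0.689
finger_force: 43.1
pred [[228, 228], [228, 233], [229, 238], [230, 243], [233, 248], [237, 253], [242, 258], [247, 262], [252, 266], [258, 270]]
dark [(74, 257, 242), (63, 260, 247), (43, 258, 264), (40, 241, 240), (34, 250, 237), (28, 250, 265), (15, 245, 262)]
```

The force direction (about 65° above horizontal) confirms the tilt. I'll retreat from the tray, set the rear edge on the bench and finish the arc there.

```bash
python3 -m creep '[[[0,-0.004,0,-0.02,0],[0,-0.01,0,-0.02,0],[0,-0.03,0,0,0],[0,-0.03,0,0,0],[0,-0.03,0,0,0],[0,-0.03,0,0,0],[0,-0.01,0,0.02,0],[0,0,0,0.02,0],[0,0,0,0,0],[0,0,0,0,0]]]'
python3 -m creep '[[[0,0,0,0.012,0],[0,0,0,0.008,0],[0,0,0,0.006,0],[0,0,0,0,0],[0,0,0,0,0]]]'
python3 -m creep '[[[0,0,0,0.006,0],[0,0,0,0.004,0],[0,0,0,0,0],[0,0,0,0,0]]]'
```

```text
clock: 15.05
ee_pos: [0.6782, -0.1384, 0.1373]
eef_rot: [3.139, -0.006, -2.785]
contact_force: [-0.1, -0.7, -1.5]
opening: 0.688
finger_force: 41.8
clock: 15.47
ee_pos: [0.6804, -0.1383, 0.113]
eef_rot: [3.141, -0.001, -2.785]
contact_force: [0.2, -0.1, -2.4]
opening: 0.69
finger_force: 41.9
clock: 15.8
ee_pos: [0.6813, -0.1382, 0.1035]
eef_rot: [-3.141, 0.001, -2.784]
contact_force: [0.5, -1.0, -2.3]
opening: 0.691
finger_force: 42.0
```

```bash
python3 -m creep '[[[0,0,0,0.003,0],[0,0,0,0.003,0],[0,0,0,0,0]]]'
python3 -m creep '[[[0,0,0,0.003,0],[0,0,0,0.003,0],[0,0,0,0,0]]]'
python3 -m creep '[[[0,0,0,0.003,0],[0,0,0,0.003,0],[0,0,0,0,0]]]'
```

```text
clock: 16.05
ee_pos: [0.6829, -0.1377, 0.1032]
eef_rot: [-3.14, 0.003, -2.784]
contact_force: [-6.7, 1.3, 24.3]
opening: 0.691
finger_force: 45.0
clock: 16.3
ee_pos: [0.6862, -0.1369, 0.1024]
eef_rot: [-3.138, 0.01, -2.784]
contact_force: [-10.7, 2.1, 45.3]
opening: 0.691
finger_force: 49.2
clock: 16.55
ee_pos: [0.6899, -0.1358, 0.1]
eef_rot: [-3.136, 0.017, -2.784]
contact_force: [-10.9, 4.1, 57.4]
opening: 0.692
finger_force: 56.2
```

```bash
python3 -m creep '[[[0,0.008,0,-0.006,0],[0,0.008,0,0,0],[0,0.008,0,0.001,0],[0,0.008,0,0.002,0],[0,0,0,0,0]]]'
python3 -c "
from h import *
boss('s11')"
```

```text
clock: 16.97
ee_pos: [0.6529, -0.1487, 0.0911]
eef_rot: [-3.14, 0.006, -2.784]
contact_force: [-1.6, 1.2, 10.0]
opening: 0.693
finger_force: 51.6
pred [[276, 257], [276, 262], [276, 267], [278, 271], [280, 276], [284, 281], [288, 286], [293, 290], [298, 294], [304, 298]]
dark [(71, 310, 275), (48, 305, 290), (40, 311, 282), (38, 293, 273), (37, 302, 268), (30, 303, 302), (18, 287, 271), (15, 264, 250)]
```

Boss spot at (303,302) matches the prediction for 90°. I'll release, back up and check.

```bash
python3 -m creep '[[[0,0,0,-0.001,0],[1,0,0,0,0],[1,0,0,0,0],[1,0,0,0,0],[1,0,0,0,0],[1,0,0,-0.02,0],[1,0,0,-0.03,0],[1,0,0,-0.03,0],[1,0,0,-0.03,0],[1,0,0,0,0]]]'
python3 -c "
from h import *
s=cam('scene');b=cam('top');save(s,'pics/s12.png');save(b,'pics/t12.png');print(ctrl.observe()['ee_pos'])
h=np.hstack([cv2.resize(x['frame'][v:v+130,u:u+130,::-1],None,fx=3,fy=3,interpolation=cv2.INTER_CUBIC) for x,u,v in((s,240,190),(b,330,100))]);cv2.imwrite('pics/v12.png',h)
"
```

```text
clock: 17.85
ee_pos: [0.6549, -0.1502, 0.2056]
eef_rot: [-3.136, 0.01, -2.785]
contact_force: [1.4, 0.5, 0.7]
opening: 0.999
finger_force: 0.0
[ 0.65159673 -0.14959544  0.20062016]
```

View pics/v12.png

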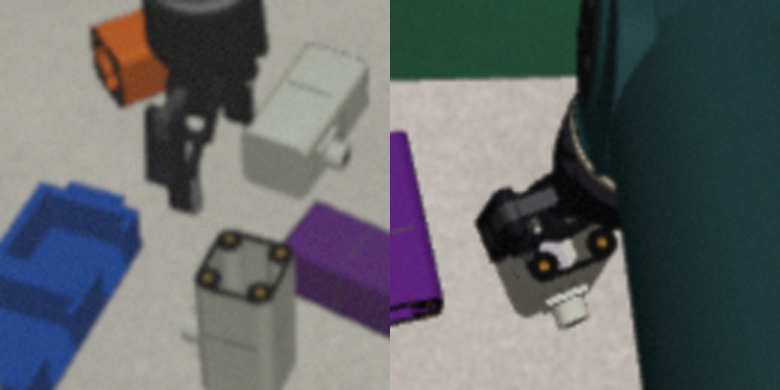

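It stands upright and mouth up, with rim screws at scene px (316.7,270), (333.3,274.3), (326.7,287.7), (309.3,282.7) and the lug towards the tray. I'll compute its pose.

```bash
python3 - <<'E'
from h import *
s=cam('scene')
p=onz(s,np.array([(230,240),(280,253),(260,293),(208,278)])/3+[240,190],.12)[:,:2]
ctr=p.mean(0);print(p.round(4).tolist(),'ctr',ctr,[np.linalg.norm(p[i]-p[i-1]).round(4) for i in range(4)])
v=p[1]+p[2]-p[0]-p[3];print('ang',np.degrees(np.arctan2(v[1],v[0])))
v=p[0]+p[1]-p[2]-p[3];print('ang',np.degrees(np.arctan2(v[1],v[0])))
rel(*ctr,.10,200.5)
E
```

```text
[[0.6494, -0.1325], [0.6852, -0.1178], [0.7002, -0.1551], [0.6629, -0.1693]] ctr [ 0.67441585 -0.14367796] [np.float64(0.0392), np.float64(0.0386), np.float64(0.0402), np.float64(0.0399)]
ang 21.63440887590336
ang 111.01918425740527
before [-24.6  -3.1  99. ]
after [-24.6  -3.1  99. ]
roll -0.001 tcp [ 0.6503 -0.1494  0.199 ] psi -159.5 t 18.0 open 0.9995094692533618 0.0
```

```bash
python3 -m creep '[[[1,-0.0246,-0.003,0,0],[1,0,0,0.035,0],[1,0,0,0.035,0],[1,0,0,0.035,0],[1,0,0,0.02,0],[1,0,0,0.004,0],[1,0,0,0,0],[0,0,0,0,0],[0,0,0,0,0],[0,0,0,0,0]]]' 40
python3 -m creep '[[[0,0,0,0,0],[0,0,0,0,0],[0,0,0,0,0],[0,0,0,-0.01,0],[0,0,0,-0.03,0],[0,0,0,-0.03,0],[0,0,0,-0.03,0],[0,0,0,-0.015,0.12],[0,0,0,0,0.12],[0,0,0,0,0.12]]]'
python3 -m creep '[[[0,0,0,0,0.12],[0,0,0,0,0.12],[0,0,0,0,0.12],[0,0,0,0,0.12],[0,0,0,0,0.12],[0,0,0,0,0.12],[0,0,0,0,0.12],[0,0,0,0,0.12],[0,0,0,0,0.12],[0,0,0,0,0.12]]]'
python3 -m creep '[[[0,0,0,0,0.12],[0,0,0,0,0.12],[0,0,0,0,0.12],[0,0,0,0,0.12],[0,0,0,0,0.12],[0,0,0,0,0.12],[0,0,0,0,0.12],[0,0,0,0,0.12],[0,0,0,0,0.12],[0,0,0,0,0.12]]]'
python3 -m creep '[[[0,0,0,0,0.12],[0,0,0,0,0.12],[0,0,0,0,0.12],[0,0,0,0,0],[0,0,0,0,0]]]'
python3 -c "
from h import *
tq(4);rel(.4878,-.1623,.18,20.5)"
```

```text
clock: 18.83
ee_pos: [0.6762, -0.143, 0.0722]
eef_rot: [-3.141, 0.003, -2.784]
contact_force: [-0.5, 1.8, 0.1]
opening: 0.701
finger_force: 44.4
clock: 19.67
ee_pos: [0.6753, -0.1446, 0.1874]
eef_rot: [-3.141, 0.003, 3.132]
contact_force: [-0.7, -0.1, -3.2]
opening: 0.7
finger_force: 44.3
clock: 20.5
ee_pos: [0.6741, -0.1439, 0.1852]
eef_rot: [-3.14, -0.0, 1.933]
contact_force: [-0.5, 1.0, -3.1]
opening: 0.703
finger_force: 44.4
clock: 21.33
ee_pos: [0.6742, -0.1435, 0.1852]
eef_rot: [-3.141, 0.001, 0.733]
contact_force: [-0.1, -0.0, -2.8]
opening: 0.701
finger_force: 44.4
clock: 21.75
ee_pos: [0.6744, -0.1433, 0.185]
eef_rot: [-3.141, 0.001, 0.382]
contact_force: [0.5, 0.1, -3.2]
opening: 0.704
finger_force: 44.3
torque [ 0.    -2.742] sd [0.012 0.644] t 21.95
before [-180.6  -52.     5.4]
after [-181.7  -47.9    5.4]
roll 0.022 tcp [ 0.6748 -0.1436  0.1854] psi 21.8 t 21.95 open 0.6996771053188238 44.335999488830566
```

```bash
python3 -m creep '[[[0,0,0,0,0.022],[0,-0.0363,-0.0096,0,0],[0,-0.0363,-0.0096,0,0],[0,-0.0363,-0.0096,0,0],[0,-0.0363,-0.0096,0,0],[0,-0.0363,-0.0096,0,0],[0,0,0,0.025,0],[0,0,0,0.025,0],[0,0,0,0,0],[0,0,0,0,0]]]'
python3 -c "
from h import *
rel(.4878,-.1623,.135,20.5)"
```

```text
clock: 22.78
ee_pos: [0.4878, -0.1619, 0.1352]
eef_rot: [-3.14, 0.001, 0.356]
contact_force: [0.3, -0.2, -2.0]
opening: 0.7
finger_force: 44.7
before [-0.1  0.3  0.2]
after [-0.1  0.3  0.2]
roll -0.002 tcp [ 0.4878 -0.1619  0.1352] psi 20.4 t 22.7833 open 0.7004054144560874 44.70673978328705
```

```bash
python3 -m creep '[[[0,0,0,0.008,0],[0,0,0,0.008,0],[0,0,0,0.006,0],[0,0,0,0.006,0],[0,0,0,0,0]]]'
python3 -m creep '[[[0,0,0,0.008,0],[0,0,0,0.008,0],[0,0,0,0.006,0],[0,0,0,0.005,0],[0,0,0,0,0],[0,0,0,0,0]]]'
```

```text
clock: 23.2
ee_pos: [0.4877, -0.1616, 0.1063]
eef_rot: [-3.141, 0.001, 0.357]
contact_force: [-0.3, -1.8, -2.2]
opening: 0.703
finger_force: 44.7
clock: 23.7
ee_pos: [0.4879, -0.162, 0.0799]
eef_rot: [-3.141, 0.001, 0.357]
contact_force: [0.1, -0.5, -2.8]
opening: 0.701
finger_force: 44.7
```

```bash
python3 -m creep '[[[0,0,0,0.002,0],[0,0,0,0.002,0],[0,0,0,0,0],[0,0,0,0,0]]]'
python3 -m creep '[[[0,0,0,0.001,0],[0,0,0,0.001,0],[0,0,0,0,0],[0,0,0,0,0]]]'
```

```text
clock: 24.03
ee_pos: [0.4882, -0.1619, 0.0764]
eef_rot: [3.142, -0.0, 0.357]
contact_force: [0.5, 0.8, -2.6]
opening: 0.698
finger_force: 44.8
clock: 24.37
ee_pos: [0.4888, -0.1629, 0.0754]
eef_rot: [3.14, -0.002, 0.357]
contact_force: [-0.3, -0.1, 5.7]
opening: 0.699
finger_force: 41.4
```

a is seated on the floor (contact at z 0.0755). Release, rise, and go to b.

```bash
python3 -m creep '[[[0.85,0,0,0,0],[0.85,0,0,0,0],[0.85,0,0,0,0],[0.85,0,0,-0.01,0],[0.85,0,0,-0.03,0],[0.85,0,0,-0.03,0],[1,0,0,-0.03,-0.12],[1,0,0,-0.02,-0.12],[1,0,0,0,-0.12],[1,0,0,0,-0.12]]]' 20
python3 -m creep '[[[1,0,0,0,-0.12],[1,0,0,0,-0.12],[1,0,0,0,-0.12],[1,0,0,0,-0.12],[1,0,0,0,-0.12],[1,0,0,0,-0.12],[1,0,0,0,-0.12],[1,0,0,0,-0.12],[1,0,0,0,-0.035],[1,0,0,0,0]]]'
python3 -c "
from h import *
rel(.5207,.124,.10,105);c=cam('scene');save(c,'pics/s13.png')
hsv=cv2.cvtColor(c['frame'],cv2.COLOR_RGB2HSV)
for P in([.4878,-.1623],[.5524,-.3346]):
    q=proj(c,[*P,.124])[0];x,y=q.astype(int);w=c['frame'][y-25:y+25,x-25:x+25]
    h=hsv[y-25:y+25,x-25:x+25];k=cv2.inRange(h,(8,70,50),(28,255,255));n,_,st,ce=cv2.connectedComponentsWithStats(k)
    pts=[ce[i]+[x-25,y-25] for i in range(1,n) if st[i,4]>=4];print('pred',q,'gold',np.round(pts,1).tolist())
    if len(pts)==4: print(onz(c,pts,.124).round(4).tolist(),onz(c,pts,.124).mean(0))
"
```

```text
clock: 25.2
ee_pos: [0.489, -0.1622, 0.1965]
eef_rot: [3.138, -0.002, 0.843]
contact_force: [-0.6, 0.4, 0.8]
opening: 0.999
finger_force: 0.0
clock: 26.03
ee_pos: [0.4878, -0.1622, 0.1949]
eef_rot: [3.141, 0.0, 1.832]
contact_force: [-1.0, -0.4, -0.1]
opening: 0.996
finger_force: 0.0
before [268.  105.6  94.9]
after [267.9 105.8  94.9]
roll -0.001 tcp [ 0.4878 -0.1622  0.1949] psi 105.0 t 26.0333 open 0.9962175421174758 0.0
pred [256.11073443 241.27761452] gold [[277.8, 218.3], [253.2, 235.5], [268.8, 239.8], [245.3, 246.8], [261.3, 251.3]]
pred [215.52409356 299.86902267] gold [[213.5, 293.5], [230.4, 298.6], [203.6, 307.4], [220.6, 312.6]]
[[0.5358, -0.3263, 0.124], [0.573, -0.312, 0.124], [0.5495, -0.3636, 0.124], [0.5862, -0.3493, 0.124]] [ 0.5611356  -0.33779498  0.124     ]
```

```bash
python3 -m creep '[[[1,0.0335,0.0132,0,0],[1,0.0335,0.0132,0,0],[1,0.0335,0.0132,0,0],[1,0.0335,0.0132,0,0],[1,0.0335,0.0132,0,0],[1,0.0335,0.0132,0,0],[1,0.0335,0.0132,0,0],[1,0.0335,0.0132,0,0],[1,0,0,0.03,0],[1,0,0,0.03,0]]]'
python3 -m creep '[[[1,0,0,0.03,0],[1,0,0,0.03,0],[1,0,0,0.03,0],[1,0,0,0.0155,0],[1,0,0,0,0],[0,0,0,0,0],[0,0,0,0,0],[0,0,0,0,0],[0,0,0,0,0],[0,0,0,0,0]]]' 20
python3 -m creep '[[[0,0,0,0,0],[0,0,0,-0.01,0],[0,0,0,-0.02,0],[0,0,0,-0.02,0],[0,0,0,0,0],[0,0,0,0,0],[0,0,0,0,0]]]'
python3 -c "
from h import *
tq(6);rel(.7075,-.178,.18,20.5)"
```

```text
clock: 26.92
ee_pos: [0.5231, 0.129, 0.1352]
eef_rot: [3.135, -0.001, 1.838]
contact_force: [0.2, -0.9, -0.4]
opening: 0.995
finger_force: 0.0
clock: 27.75
ee_pos: [0.5224, 0.1245, 0.0303]
eef_rot: [3.138, 0.0, 1.832]
contact_force: [-0.1, 0.7, 5.5]
opening: 0.697
finger_force: 22.5
clock: 28.33
ee_pos: [0.5202, 0.1244, 0.0786]
eef_rot: [-3.141, -0.0, 1.832]
contact_force: [-0.7, -0.7, -2.5]
opening: 0.693
finger_force: 22.1
torque [ 0.136 -2.113] sd [0.027 0.283] t 28.6333
before [-340.1  102.7 -101.9]
after [  69.4  348.5 -101.9]
roll 1.474 tcp [0.5205 0.1241 0.0781] psi 104.9 t 28.6333 open 0.6998781219708587 22.141345739364624
```

```bash
python3 -m creep '[[[0,0,0,-0.03,0],[0,0,0,-0.03,0],[0,0,0,-0.03,0],[0,0,0,-0.012,0.12],[0,0,0,0,0.12],[0,0,0,0,0.12],[0,0,0,0,0.12],[0,0,0,0,0.12],[0,0,0,0,0.12],[0,0,0,0,0.12]]]' 30
python3 -m creep '[[[0,0,0,0,0.12],[0,0,0,0,0.12],[0,0,0,0,0.12],[0,0,0,0,0.12],[0,0,0,0,0.12],[0,0,0,0,0.034],[0,0,0,0,0],[0,0.007,0.035,0,0],[0,0.007,0.035,0,0],[0,0.007,0.035,0,0]]]'
python3 -m creep '[[[0,0.007,0.035,0,0],[0,0.007,0.035,0,0],[0,0.007,0.035,0,0],[0,0.007,0.035,0,0],[0,0.007,0.035,0,0],[0,0.007,0.035,0,0],[0,0.007,0.034,0,0],[0,0,0,0,0],[0,0,0,0,0]]]'
python3 -c "
from h import *
rel(.7075,-.178,.0625,20.5)"
```

```text
clock: 29.47
ee_pos: [0.5207, 0.1242, 0.1805]
eef_rot: [-3.141, 0.0, 0.986]
contact_force: [-0.3, -0.8, -2.8]
opening: 0.688
finger_force: 38.0
clock: 30.3
ee_pos: [0.5778, 0.0332, 0.1804]
eef_rot: [-3.141, 0.0, 0.362]
contact_force: [1.5, 0.6, -1.7]
opening: 0.693
finger_force: 37.9
clock: 31.05
ee_pos: [0.7086, -0.1818, 0.1804]
eef_rot: [3.14, 0.001, 0.355]
contact_force: [-0.1, 1.2, -3.2]
opening: 0.691
finger_force: 37.9
before [  0.3  -3.9 117.9]
after [  0.3  -3.9 117.9]
roll -0.003 tcp [ 0.7086 -0.1818  0.1804] psi 20.3 t 31.05 open 0.6905914440040997 37.91450500488281
```

```bash
python3 -m creep '[[[0,0,-0.004,0.03,0],[0,0,0,0.03,0],[0,0,0,0.03,0],[0,0,0,0.026,0],[0,-0.012,0,0,0],[0,-0.01,0,0,0],[0,0,0,0,0],[0,0,0,0,0]]]' 20
python3 -m creep '[[[0,-0.005,0,0,0],[0,-0.005,0,0,0],[0,0,0,0,0],[0,0,0,0,0]]]'
python3 -m creep '[[[0,-0.005,0,0,0],[0,-0.003,0,0,0],[0,0,0,0,0],[0,0,0,0,0]]]'
```

```text
clock: 31.72
ee_pos: [0.6867, -0.1836, 0.0671]
eef_rot: [3.139, -0.002, 0.356]
contact_force: [0.3, 0.4, -1.5]
opening: 0.693
finger_force: 37.9
clock: 32.05
ee_pos: [0.6774, -0.1859, 0.0655]
eef_rot: [3.141, -0.001, 0.357]
contact_force: [0.2, 0.0, -2.5]
opening: 0.692
finger_force: 37.9
clock: 32.38
ee_pos: [0.6718, -0.1876, 0.0654]
eef_rot: [3.141, -0.003, 0.358]
contact_force: [3.8, 2.0, -1.3]
opening: 0.688
finger_force: 38.1
```

```bash
python3 -m creep '[[[0,-0.004,0,-0.003,0],[0,-0.003,0,-0.004,0],[0,-0.003,0,-0.005,0],[0,-0.003,0,-0.005,0],[0,0,0,0,0]]]'
python3 -m creep '[[[0,-0.0045,0,-0.006,0],[0,-0.005,0,-0.006,0],[0,-0.005,0,-0.006,0],[0,-0.005,0,-0.005,0],[0,-0.006,0,-0.005,0],[0,0,0,0,0]]]'
```

```text
clock: 32.8
ee_pos: [0.6626, -0.1931, 0.0844]
eef_rot: [3.137, -0.008, 0.358]
contact_force: [7.7, 1.5, 0.6]
opening: 0.695
finger_force: 39.5
clock: 33.3
ee_pos: [0.6383, -0.2025, 0.113]
eef_rot: [3.137, -0.009, 0.358]
contact_force: [7.2, 3.0, 4.2]
opening: 0.696
finger_force: 41.5
```

```bash
python3 -m creep '[[[0,-0.007,0,-0.006,0],[0,-0.007,0,-0.005,0],[0,-0.007,0,-0.004,0],[0,-0.008,0,-0.004,0],[0,0,0,0,0]]]'
```

```text
clock: 33.72
ee_pos: [0.6092, -0.2134, 0.1317]
eef_rot: [3.138, -0.006, 0.356]
contact_force: [5.2, 2.0, 3.9]
opening: 0.692
finger_force: 41.7
```

```bash
python3 -m creep '[[[0,-0.008,0,-0.003,0],[0,-0.008,0,-0.003,0],[0,-0.008,0,-0.002,0],[0,-0.008,0,-0.002,0],[0,-0.008,0,-0.001,0],[0,-0.008,0,-0.001,0],[0,0,0,0,0]]]'
```

```text
clock: 34.3
ee_pos: [0.5599, -0.231, 0.1417]
eef_rot: [3.14, 0.001, 0.355]
contact_force: [2.6, -0.8, 6.5]
opening: 0.694
finger_force: 41.4
```

```bash
python3 -m creep '[[[0,0.004,0,-0.02,0],[0,0.01,0,-0.02,0],[0,0.03,0,0,0],[0,0.03,0,0,0],[0,0.03,0,0,0],[0,0.03,0,0,0],[0,0.01,0,0.02,0],[0,0,0,0.03,0],[0,0,0,0.02,0],[0,0,0,0,0]]]'
python3 -m creep '[[[0,0,0,0.004,0],[0,0,0,0.003,0],[0,0,0,0,0]]]'
python3 -m creep '[[[0,0,0,0.003,0],[0,0,0,0.003,0],[0,0,0,0,0]]]'
```

```text
clock: 35.13
ee_pos: [0.6902, -0.1771, 0.1042]
eef_rot: [-3.134, 0.013, 0.358]
contact_force: [-0.7, -0.4, -2.7]
opening: 0.69
finger_force: 40.5
clock: 35.38
ee_pos: [0.6957, -0.1787, 0.1039]
eef_rot: [-3.141, 0.001, 0.357]
contact_force: [0.2, 0.2, -1.7]
opening: 0.695
finger_force: 40.5
clock: 35.63
ee_pos: [0.6971, -0.1792, 0.1021]
eef_rot: [-3.141, -0.002, 0.358]
contact_force: [-4.6, 1.1, 12.4]
opening: 0.693
finger_force: 42.1
```

```bash
python3 -m creep '[[[0,-0.004,0,0.003,0],[0,-0.008,0,0.001,0],[0,-0.008,0,0.001,0],[0,-0.008,0,0.001,0],[0,-0.008,0,0.002,0],[0,0,0,0,0]]]'
```

```text
clock: 36.13
ee_pos: [0.6659, -0.1915, 0.0939]
eef_rot: [3.14, -0.008, 0.357]
contact_force: [2.5, 2.8, 12.4]
opening: 0.688
finger_force: 42.5
```

```bash
python3 -m creep '[[[0,-0.005,0,0.001,0],[0,-0.005,0,0.001,0],[0,0,0,0,0],[0,0,0,0,0]]]'
python3 - <<'E'
from h import *
c=cam('scene');save(c,'pics/s14.png');o=ctrl.observe();print(o['contact_force'])
hsv=cv2.cvtColor(c['frame'],cv2.COLOR_RGB2HSV)
G=np.array(o['ee_pos'])+[0.025*.937,.025*.351,0];G[2]=.12
q=proj(c,G)[0];x,y=q.astype(int);k=cv2.inRange(hsv[y-30:y+30,x-30:x+30],(8,70,50),(28,255,255))
n,_,st,ce=cv2.connectedComponentsWithStats(k);print(q)
for i in range(1,n):
    if st[i,4]>=3: print(st[i,4],(ce[i]+[x-30,y-30]).round(1),onz(c,[ce[i]+[x-30,y-30]],.12).round(4))
E
```

```text
clock: 36.47
ee_pos: [0.6586, -0.1945, 0.0932]
eef_rot: [3.139, -0.011, 0.358]
contact_force: [0.8, 4.8, 19.3]
opening: 0.69
finger_force: 43.5
[ 1.74929635  3.78539848 20.2223274 ]
[310.46642619 291.6220005 ]
14 [304.7 282.5] [[ 0.6552 -0.1755  0.12  ]]
14 [321.7 286.5] [[ 0.6901 -0.1596  0.12  ]]
13 [314.6 300.4] [[ 0.7051 -0.1971  0.12  ]]
```

```bash
python3 -m creep '[[[0,-0.002,0,-0.001,0],[1,0,0,-0.001,0],[1,0,0,0,0],[1,0,0,0,0],[1,0,0,0,0],[1,0,0,-0.02,0],[1,0,0,-0.03,0],[1,0,0,-0.03,0],[1,0,0,-0.03,0],[1,0,0,0,0]]]'
cat >> h.py <<'E'
def gold(x,y,z,n='scene'):
    c=cam(n);hsv=cv2.cvtColor(c['frame'],cv2.COLOR_RGB2HSV);u,v=proj(c,[x,y,z])[0].astype(int)
    k=cv2.inRange(hsv[v-30:v+30,u-30:u+30],(8,70,50),(28,255,255));m,_,st,ce=cv2.connectedComponentsWithStats(k)
    p=np.array([onz(c,[ce[i]+[u-30,v-30]],z)[0,:2] for i in range(1,m) if 4<=st[i,4]<=30]);p=p[np.linalg.norm(p-[x,y],axis=1)<.045];print(p.round(4).tolist(),'mean',p.mean(0).round(4));return p
E
python3 - <<'E'
from h import *
p=gold(.680,-.180,.12)
for i in range(4):
    if len(p)==4:
        e=p[(i+1)%4]-p[i];print(np.linalg.norm(e).round(4),np.degrees(np.arctan2(e[1],e[0])).round(1))
rel(*p.mean(0),.072,20.5)
E
```

```text
clock: 37.35
ee_pos: [0.6543, -0.198, 0.2055]
eef_rot: [3.135, -0.007, 0.357]
contact_force: [0.4, -1.3, 0.8]
opening: 1.0
finger_force: 0.0
[[0.6658, -0.1718], [0.7025, -0.1576], [0.6795, -0.2091], [0.7169, -0.1948]] mean [ 0.6912 -0.1833]
0.0393 21.1
0.0564 -114.1
0.0401 20.9
0.0561 155.7
before [ 40.4   0.6 130.9]
after [ 40.4   0.6 130.9]
roll -0.001 tcp [ 0.6531 -0.1969  0.2029] psi 20.5 t 37.4 open 0.9979072398048993 0.0
```

```bash
python3 -m creep '[[[1,0.0404,0,0,0],[1,0,0,0.035,0],[1,0,0,0.035,0],[1,0,0,0.035,0],[1,0,0,0.02,0],[1,0,0,0.006,0],[1,0,0,0,0],[0,0,0,0,0],[0,0,0,0,0],[0,0,0,0,0]]]' 40
python3 -m creep '[[[0,0,0,0,0],[0,0,0,0,0],[0,0,0,0,0],[0,0,0,-0.01,0],[0,0,0,-0.03,0],[0,0,0,-0.03,0],[0,0,0,-0.03,0],[0,0,0,-0.015,-0.12],[0,0,0,0,-0.12],[0,0,0,0,-0.12]]]'
python3 -m creep '[[[0,0,0,0,-0.12],[0,0,0,0,-0.12],[0,0,0,0,-0.12],[0,0,0,0,-0.12],[0,0,0,0,-0.12],[0,0,0,0,-0.12],[0,0,0,0,-0.12],[0,0,0,0,-0.12],[0,0,0,0,-0.12],[0,0,0,0,-0.12]]]'
python3 - <<'E'
from h import *
rel(.5201,-.2484,.187,110.5)
# scene-camera bias: gripped b's true xy = TCP; compare tray measurements in the scene view
pa=gold(.490,-.164,.124);pd=gold(.558,-.337,.124)
d=pa.mean(0)-pd.mean(0);print('a-done',np.linalg.norm(d),np.degrees(np.arctan2(d[1],d[0])))
E
```

```text
clock: 38.23
ee_pos: [0.6908, -0.182, 0.071]
eef_rot: [3.139, -0.003, 0.358]
contact_force: [-0.2, -0.2, -1.6]
opening: 0.696
finger_force: 44.9
clock: 39.07
ee_pos: [0.6897, -0.1809, 0.1856]
eef_rot: [3.14, -0.001, 0.724]
contact_force: [-0.3, -0.3, -3.0]
opening: 0.699
finger_force: 44.9
clock: 39.9
ee_pos: [0.6884, -0.1808, 0.1835]
eef_rot: [-3.14, -0.001, 1.924]
contact_force: [0.2, 1.0, -2.4]
opening: 0.697
finger_force: 44.8
before [  -5.3 -181.3   -3.5]
after [  -4.4 -181.3   -3.5]
roll -0.005 tcp [ 0.6884 -0.1808  0.1835] psi 110.2 t 39.9 open 0.6973623334662994 44.75111961364746
[[0.4686, -0.1529], [0.506, -0.1396], [0.4825, -0.1902], [0.5207, -0.1768]] mean [ 0.4945 -0.1649]
[[0.5357, -0.3259], [0.5726, -0.3119], [0.5495, -0.3636], [0.5869, -0.3497]] mean [ 0.5612 -0.3378]
a-done 0.18536097490862027 111.10640461156018
```

```bash
python3 -m creep '[[[0,-0.006,0,0,-0.005],[0,0,-0.036,0,0],[0,0,-0.036,0,0],[0,0,-0.036,0,0],[0,0,-0.036,0,0],[0,0,-0.036,0,0],[0,0,0,0.025,0],[0,0,0,0.023,0],[0,0,0,0,0],[0,0,0,0,0]]]'
python3 -c "
from h import *
rel(.5215,-.249,.135,110.5)"
python3 -m creep '[[[0,0,0,0.008,0],[0,0,0,0.008,0],[0,0,0,0.006,0],[0,0,0,0.006,0],[0,0,0,0,0]]]'
```

```text
clock: 40.83
ee_pos: [0.5219, -0.2486, 0.1352]
eef_rot: [-3.139, -0.002, 1.921]
contact_force: [0.0, 0.1, -2.9]
opening: 0.701
finger_force: 45.0
before [-0.2 -0.5  0.2]
after [-0.2 -0.5  0.2]
roll -0.007 tcp [ 0.5219 -0.2486  0.1352] psi 110.1 t 40.8333 open 0.700664269719828 45.023372769355774
clock: 41.25
ee_pos: [0.522, -0.2482, 0.1066]
eef_rot: [-3.14, -0.001, 1.923]
contact_force: [-0.4, 0.4, -2.0]
opening: 0.698
finger_force: 45.2
```

```bash
python3 -m creep '[[[0,0,0,0.008,0],[0,0,0,0.008,0],[0,0,0,0.006,0],[0,0,0,0.004,0],[0,0,0,0,0],[0,0,0,0,0]]]'
python3 -m creep '[[[0,0,0,0.002,0],[0,0,0,0.002,0],[0,0,0,0,0],[0,0,0,0,0]]]'
python3 -m creep '[[[0,0,0,0.001,0],[0,0,0,0.001,0],[0,0,0,0,0],[0,0,0,0,0]]]'
```

```text
clock: 41.75
ee_pos: [0.5224, -0.2488, 0.0814]
eef_rot: [-3.141, -0.0, 1.923]
contact_force: [0.1, 0.1, -1.3]
opening: 0.698
finger_force: 45.2
clock: 42.08
ee_pos: [0.5226, -0.2488, 0.0779]
eef_rot: [3.142, 0.0, 1.923]
contact_force: [0.0, -0.1, -1.8]
opening: 0.701
finger_force: 45.2
clock: 42.42
ee_pos: [0.5225, -0.2487, 0.0758]
eef_rot: [-3.142, -0.0, 1.923]
contact_force: [0.4, -0.1, -1.9]
opening: 0.696
finger_force: 45.2
```

```bash
python3 -m creep '[[[0,0,0,0.001,0],[0,0,0,0.001,0],[0,0,0,0,0],[0,0,0,0,0]]]'
python3 -m creep '[[[0.85,0,0,0,0],[0.85,0,0,0,0],[0.85,0,0,0,0],[0.85,0,0,0,0],[0.85,0,0,-0.01,0],[0.85,0,0,-0.03,0],[0.85,0,0,-0.03,0],[1,0,0,-0.04,0],[1,0,0,-0.04,0],[1,0,0,0,0]]]'
python3 - <<'E'
from h import *
A=gold(.490,-.164,.124);B=gold(.527,-.251,.124);D=gold(.558,-.337,.124)
y=np.array([-.351,.936]);x=np.array([.936,.351]);c1=np.array([.5201,-.2484])
for n,p,k in(('a',A,1),('b',B,0),('d',D,-1)):
    q=p.mean(0)-c1-.092*k*y;print(n,'x,y off',(q@x*1000).round(1),(q@y*1000).round(1))
print(ctrl.observe()['ee_pos'],ctrl.observe()['contact_force'])
# lugs in the top view: white-ish spots beside the blue wall
c=cam('top');save(c,'pics/t15.png');hsv=cv2.cvtColor(c['frame'],cv2.COLOR_RGB2HSV)
for k in(1,0,-1):
    L=c1+.092*k*y+.052*x;u,v=proj(c,[*L,.038])[0].astype(int);print('lug px',u,v,hsv[v-1:v+2,u-1:u+2].reshape(-1,3).mean(0).round(0))
E
```

```text
clock: 42.75
ee_pos: [0.5227, -0.249, 0.0747]
eef_rot: [3.141, 0.0, 1.923]
contact_force: [-1.8, 0.6, 4.9]
opening: 0.696
finger_force: 45.9
clock: 43.58
ee_pos: [0.5271, -0.2516, 0.2321]
eef_rot: [3.13, 0.01, 1.922]
contact_force: [0.6, -0.4, -0.0]
opening: 1.0
finger_force: 0.0
[[0.5062, -0.1392], [0.4823, -0.1899], [0.5205, -0.1762]] mean [ 0.503  -0.1684]
[[0.4988, -0.239], [0.5354, -0.2251], [0.5122, -0.2769], [0.5497, -0.2625]] mean [ 0.524  -0.2509]
[[0.5358, -0.3263], [0.573, -0.312], [0.5501, -0.3634], [0.587, -0.35]] mean [ 0.5615 -0.3379]
a x,y off 12.0 -11.1
b x,y off 2.8 -3.7
d x,y off 7.3 -6.4
[ 0.52251713 -0.24858559  0.2245768 ] [ 0.1932058   0.1973245  -0.89760835]
lug px 385 249 [ 24.  20. 160.]
lug px 427 232 [ 19.  19. 164.]
lug px 468 215 [109.  33.  21.]
```

```bash
python3 -m creep '[[[1,0,0,-0.02,0],[1,0,0,0,0],[1,0,0,0,0],[1,0,0,0,0]]]'; python3 -c "
from plant import ctrl
print(ctrl.close_job())"
```

```text
clock: 44.12
ee_pos: [0.5218, -0.2483, 0.2423]
eef_rot: [-3.14, -0.002, 1.923]
contact_force: [-0.5, -0.6, -0.2]
opening: 1.001
finger_force: 0.0
the job is handed in; nothing more can be done
None
```

I handed the job in at 44 s of the 72 s with housing_a in pocket0 and housing_b in pocket1, both standing mouth up on the pocket floor with lugs turned to the gaps by my measurements; no verdict came back.

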